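# Fetch the beakers from behind the reagent bottles and nest them

### The arm

A 6-joint arm with a two-finger parallel gripper is mounted at the origin on the work surface. World frame = base frame: x ahead of the robot, y to its left, z up, the work surface at z = 0. Lengths are in m, angles in rad, forces in N, time in s.
With the tool pointing down it reaches from about 0.225 to 0.875 m from the base axis. Payload 3.4 kg.
Tool frame: the origin (TCP) lies between the finger pads; the fingertips stand 11 mm ahead of it and the grasp point (between the pads) lies 8 mm behind it; z points along the fingers, y is the line along which they close (so a half turn about z gives the same grasp; the last joint's range is limited). The gripper opens to 85 mm and grips with 20 to 120 N. Pads are 22 mm wide; open, the fingers measure 114 mm over their backs; the gripper's body (76 mm by 85 mm) begins 54 mm behind the grasp point. The pads swing forward as they close: fully open they stand 13 mm farther back than shut.
Start: joints at [-1.393, 0.276, 1.505, -0, 1.361, -0.121], TCP at [0.169, -0.55, 0.242] pointing down, gripper open.
Joint ranges: [-2.89, 2.89], [-0.75, 2.08], [0.22, 2.7], [-1.18, 4.32], [0.11, 2.71], [-2.7, 2.7]. Speed limits (rad/s): [2.57, 2.57, 3.14, 3.14, 3.14, 3.14].

### API

Orientations are given as a unit quaternion [w, x, y, z].
In Python, from rig import manip, imaging gives the robot as it stands. The module is installed in compiled form; this text tells all that it offers.
- The arm moves only by the tool jog_arm, never from a script. Its argument "deltas" is one flat list of numbers, 7 for each row, row after row: the turn, a rotation vector about the world's x, y, z in degrees, then the shift along the world's x, y, z in mm, then the opening, from 0 (shut) to 1 (fully open). In form: [ax, ay, az, tx, ty, tz, gripper, ax, ay, az, tx, ty, tz, gripper, ...]. A call has 1 to 20 rows; each row is the pose to reach, as a shift and turn from the pose commanded when the call began; what a row does not reach only later rows make up. A row lasts 1/10 s, in which the tool goes at most 50 mm and 8.59 degrees, less where a joint would pass 70% of its speed; a pose out of reach is approached as far as the arm can. A call with a gripper value outside its range is refused whole. The fingers move at their own pace and stop on an object; "grip_force" is the grip in N (left out, the last holds). Time passes only in rows, so rows that repeat a pose let the fingers close. It gives the time, the measured TCP pose, the force, the opening and the grip force at its end, in the units of the state.
- manip.get_state(): the state, without advancing time (a new reading comes with each control period).
- imaging.get_image(name): name is "scene" or "top" or "wrist"; returns the picture (400x640x3 uint8, blue, green, red); there is no depth.
- imaging.calibration(name): a dict with "mtx" (3x3 intrinsics, pixels), "cam_to_world" (4x4, takes a point from camera to world coordinates). Camera axes: x right, y down, z forward; pixel columns grow to the right and rows downward; lengths in m; the calibration is good to about 2 mm. The wrist camera is an equidistant fisheye: a pixel r from the principal point sees the ray r / f radians off the axis. A picture is of the moment at which its call begins: read the wrist's pose just before it. calibration takes no time and is no camera call; for the wrist camera it gives the pose at the moment of the call.
- manip.sign_off(): hands the job in; it is judged then, once.
The state is a dict: "clock": time; "qpos": joint angles; "qd": joint speeds; "effort": joint torques, N m; "position": TCP position; "ee_rot": TCP orientation; "contact_force": force on the tool from outside, world axes, zero at the start; "moment": the same for the moment, N m; "width": finger opening in m; "gripper_force": force on a finger pad.
Only numpy, scipy, OpenCV 4.12 (cv2) and the standard library are available. Lean on these libraries where they do the work, as an engineer would, in place of code of your own. Each camera call takes 0.05 s, during which the arm holds its last target. There are 200 camera calls.

### The job

Lift the two reagent bottles out of the rack and stand them side by side on the dark rubber mat, before touching the beakers behind them. Then fetch the two upside-down beakers from the rack and lower them over the small one, which stays where it stands on the tile: first the medium one, then the large one over it, each fully down and level. Finally stand each bottle back in the rack on the very spot it came from; keep the bottles upright throughout and leave the tip box alone.

Things in the scene. Friction and masses are not known exactly. Their poses are not given: they have to be found in the camera images.
- round_bottle_mid (a point): Round amber bottle with paper label, body 66 mm in diameter, 150 mm tall, about 0.35 kg. Its black round screw cap (36 mm diameter, the topmost 30 mm) is the grip. The point listed is on its axis half-way up, 75 mm above its underside and 75 mm below the top of the cap; z points up. It starts standing on the rack's plate, in front of one of the beakers, and must be put back at that same spot.
- square_bottle_mid (a point): Square amber bottle with paper label, body 56 x 56 mm, 150 mm tall, about 0.35 kg. Its black round screw cap (36 mm diameter, the topmost 30 mm) is the grip. The point listed is on its axis half-way up, 75 mm above its underside and 75 mm below the top of the cap; z points up. It starts standing on the rack's plate, in front of one of the beakers, and must be put back at that same spot.
- large_beaker_mid (a point): Grey plastic tapered beaker standing upside down (mouth down, closed flat bottom up), wall 2 mm. Large: 84 mm tall, outer diameter 72 mm at the mouth (below) and 60 mm at the top. The point listed is on its axis half-way up, 42 mm above its lower rim; z up. It stands in the rack behind a bottle; it goes over the medium beaker, with its rim down on the tile (about 4 to 5 mm of play all round).
- medium_beaker_mid (a point): Grey plastic tapered beaker standing upside down (mouth down, closed flat bottom up), wall 2 mm. Medium: 72 mm tall, outer diameter 58 mm at the mouth (below) and 46 mm at the top. The point listed is on its axis half-way up, 36 mm above its lower rim; z up. It stands in the rack behind a bottle; it goes over the small beaker, with its rim down on the tile (about 4 to 5 mm of play all round).
- small_beaker_mid (a point): Grey plastic tapered beaker standing upside down (mouth down, closed flat bottom up), wall 2 mm. Small: 60 mm tall, outer diameter 44 mm at the mouth (below) and 34 mm at the top, loose, 40 g. The point listed is on its axis half-way up, 30 mm above its lower rim; z up. It stands on the middle of the tile and stays there.
- mat: Dark rubber mat, the side area for the bottles, fixed, 130 mm along its x, 200 mm along its y, 4 mm thick. Origin at the centre of its underside; z up. It lies to one side of the rack (left or right) with the tile on the other.
- tile: Pale square tile, 130 x 130 mm, 8 mm thick, fixed, on which the small beaker stands. Origin at the centre of its underside; z up.
- rack: White rack, fixed: plate 200 mm along its x, 230 mm along its y, 6 mm thick, with a wall 60 mm high along its far (+x) edge. Origin at the centre of its underside; x away from the robot, z up. The bottles stand on the near half, left and right, 96 mm apart; the beakers close behind them (75 mm), also 96 mm apart: grip them with fingers closing along the rack's y.
- tip_box: Bystander: box of pipette tips, 85 x 120 mm, 52 mm high, loose, between the robot and the rack. Origin at the centre of its underside. Not to be moved.
Not all that is in view belongs to the job. Leave any pink or turquoise look-alike of the part that bears round_bottle_mid alone.

How it is judged:
By the outcome, as a careful person would: the job done as asked, in the order asked, and still so for the second after the job is handed in, with the robot touching nothing.
It also fails if it takes over 120 s, if anything falls off the work surface, if the arm or the gripper's body presses on something with over 40 N, if the wrist force passes 120 N, or if a joint passes its speed limit or range.

## Working session

There is one attempt and no reset: what is moved stays moved. The work goes in short steps, Python scripts to look and compute and a tool call to move; the robot and the scene stay as the last step left them, time stands still between calls to the robot, and variables do not carry over. Pictures are saved under pics/ and viewed, at most 14 in all, crops included, and the job is handed in when it is done.

Besides the shell and the picture viewer there is one more tool, called in YAML: its name, and indented under it one key for each argument. jog_arm: Moves the arm, as the interface text tells. Its arguments: {"type":"object","properties":{"deltas":{"type":"array"},"grip_force":{"type":"number"}},"required":["deltas"]}

```bash
mkdir -p pics; python3 - <<'E'
from rig import manip, imaging
import cv2,json
import numpy as np
np.set_printoptions(precision=4,suppress=True)
print(manip.get_state())
for n in("scene","top"):
    cv2.imwrite(f"pics/{n}0.png",imaging.get_image(n)); c=imaging.calibration(n); print(n,c["mtx"],c["cam_to_world"])
c=imaging.calibration("wrist");print(c)
E
```

```text
{'clock': 0.0, 'qpos': array([-1.393 ,  0.2766,  1.5061,  0.    ,  1.3607, -0.121 ]), 'qd': array([ 0.0007, -0.0021,  0.0008, -0.0011, -0.0013,  0.0009]), 'effort': array([  0.    , -41.6771, -24.5808,  -0.0004,   0.011 ,  -0.    ]), 'position': array([ 0.1692, -0.549 ,  0.2414]), 'ee_rot': array([-0.0009,  0.9889,  0.1489, -0.    ]), 'contact_force': array([-0.2163,  0.1127, -0.0542]), 'moment': array([ 0.03  , -0.0473, -0.0363]), 'gripper_force': 0.0, 'width': 0.0853034101045689}
scene [[479.7629   0.     317.0941]
 [  0.     479.7629 198.811 ]
 [  0.       0.       1.    ]] [[ 0.1182  0.7063 -0.698   1.3625]
 [ 0.9928 -0.0967  0.0702 -0.0658]
 [-0.0179 -0.7013 -0.7126  0.9549]
 [ 0.      0.      0.      1.    ]]
top [[406.5555   0.     318.7479]
 [  0.     406.5555 199.0276]
 [  0.       0.       1.    ]] [[-0.0925 -0.9695  0.2268  0.3192]
 [-0.9957  0.0905 -0.0194  0.0152]
 [-0.0017 -0.2276 -0.9737  0.9342]
 [ 0.      0.      0.      1.    ]]
{'mtx': array([[309.7069,   0.    , 323.8586],
       [  0.    , 309.7069, 201.9978],
       [  0.    ,   0.    ,   1.    ]]), 'cam_to_world': array([[ 0.295 , -0.9172, -0.2679,  0.2367],
       [-0.9555, -0.2837, -0.0808, -0.5277],
       [-0.0019,  0.2798, -0.9601,  0.3738],
       [ 0.    ,  0.    ,  0.    ,  1.    ]])}
```

View pics/scene0.png

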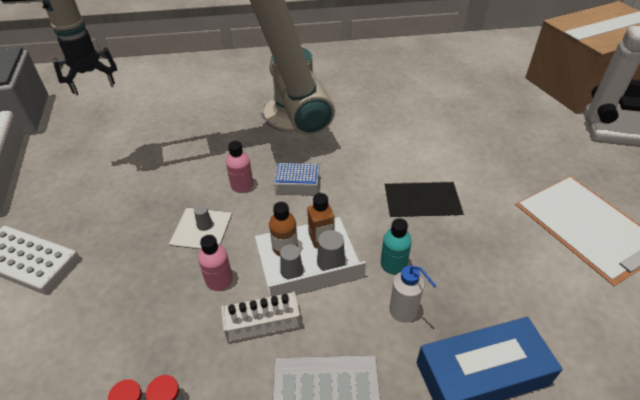

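View pics/top0.png

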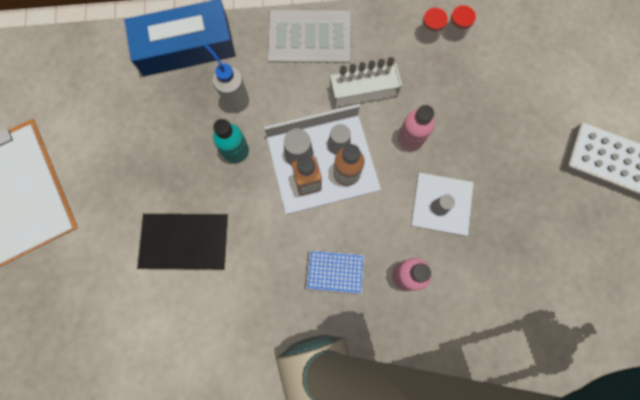

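The top view shows the rack at about (322,160). On it are the round amber bottle, cap at (351,153), and the square amber bottle, cap at (305,163). The large beaker is at (297,145) and the medium one at (340,138). The small beaker is at (446,204) on the tile, the mat is at (183,241) and the tip box at (335,272).

Candidates for round_bottle_mid are amber (349,165), pink (417,127) and (413,274), and turquoise (230,140). Only the amber one stands in the rack with a label, so that's the one. I'll confirm it in a crop and measure.

```bash
cat > h.py <<'E'
from rig import manip, imaging
import cv2, numpy as np
np.set_printoptions(precision=4,suppress=True)
def plane(n,uv,z,c=None):
    c=c or imaging.calibration(n); K=c["mtx"];T=c["cam_to_world"]
    x=(uv[0]-K[0,2])/K[0,0]; y=(uv[1]-K[1,2])/K[1,1]
    if n=="wrist":
        r=np.hypot(x,y); s=np.sinc(r/np.pi)/1.0
        d=np.array([x*s,y*s,np.cos(r)])
    else: d=np.array([x,y,1.])
    d=T[:3,:3]@d; o=T[:3,3]
    return o+d*(z-o[2])/d[2]
def proj(n,P,c=None):
    c=c or imaging.calibration(n); K=c["mtx"];T=c["cam_to_world"]
    p=T[:3,:3].T@(np.asarray(P)-T[:3,3])
    if n=="wrist":
        rr=np.hypot(p[0],p[1]); th=np.arctan2(rr,p[2]); q=p[:2]/max(rr,1e-9)*th
    else: q=p[:2]/p[2]
    return q*K[0,0]+K[:2,2]
def blob(m,near):
    n,l,s,c=cv2.connectedComponentsWithStats(m.astype(np.uint8))
    ok=[i for i in range(1,n) if s[i,4]>15]
    i=min(ok,key=lambda i:np.hypot(*(c[i]-near))); return c[i],s[i],l==i
E
python3 - <<'E'
from h import *
t=cv2.imread("pics/top0.png"); s=cv2.imread("pics/scene0.png")
a=cv2.resize(t[95:225,250:490],None,fx=3.3,fy=3.3,interpolation=2)[:,:800]
cv2.imwrite("pics/ctop.png",a)
b=cv2.resize(s[180:300,165:365],None,fx=4,fy=4,interpolation=2); cv2.imwrite("pics/cscene.png",b)
for n,im,pts in(("top",t,((351,153),(305,163))),("scene",s,((282,211),(320,202)))):
    m=im.max(2)<60
    for p in pts:
        c,st,_=blob(m,p); print(n,p,c,st,plane(n,c,.141))
m=t.max(2)<40
c,st,mm=blob(m,(183,241)); r=cv2.minAreaRect(cv2.findContours(mm.astype(np.uint8),0,2)[0][0]); print("mat",[plane("top",q,.004)[:2] for q in cv2.boxPoints(r)])
E
```

```text
top (351, 153) [222.5929 128.7212] [215 120  17  18 226] [0.6728 0.1854 0.141 ]
top (305, 163) [222.5929 128.7212] [215 120  17  18 226] [0.6728 0.1854 0.141 ]
scene (282, 211) [280.8496 210.8938] [274 202  15  19 226] [ 0.593  -0.0739  0.141 ]
scene (320, 202) [320.2227 201.7273] [313 193  15  18 220] [0.5759 0.0206 0.141 ]
mat [array([0.4446, 0.3176]), array([0.4633, 0.2967]), array([0.4483, 0.2833]), array([0.4297, 0.3042])]
```

View pics/ctop.png

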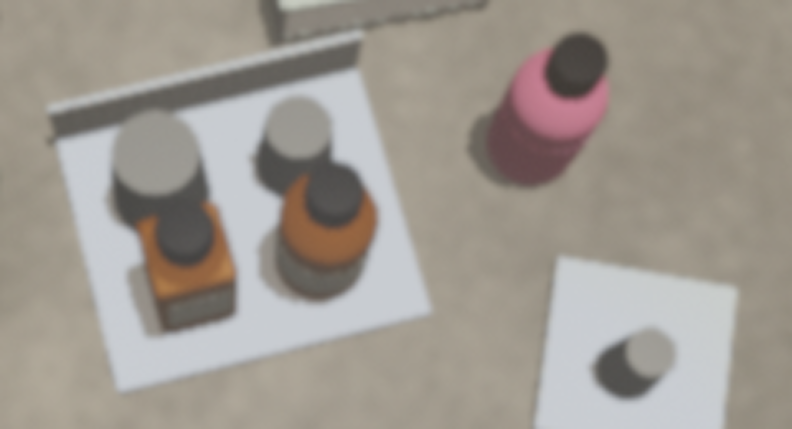

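View pics/cscene.png

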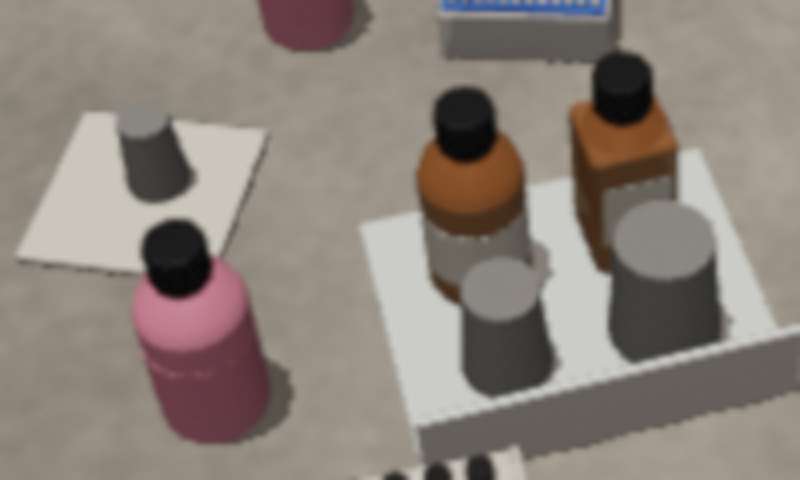

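The crops confirm that the amber round bottle (335,192 in the top crop) and the amber square one (186,230) are the pair in the rack. The pink one at (580,65) stands outside it. The medium beaker is behind the round bottle and the large one is behind the square bottle.

```bash
python3 - <<'E'
from h import *
T=lambda u,v:(u/3.3+250,v/3.3+95); S=lambda u,v:(u/4+165,v/4+180)
for k,z,a,b in(("sq",.156,(186,228),(622,76)),("rd",.156,(335,190),(465,110)),("large",.09,(156,152),(664,239)),("med",.078,(298,127),(502,289)),("small",.068,(651,352),(145,120))):
    print(k,plane("top",T(*a),z)[:2],plane("scene",S(*b),z)[:2])
c=[(118,391),(432,312)]
p=[plane("top",T(*q),.006)[:2] for q in c]; d=p[0]-p[1]; print("rack front",p,np.linalg.norm(d),np.degrees(np.arctan2(-d[0],d[1])))
p=[plane("top",q,.004)[:2] for q in((143,214),(228,214),(225,269),(138,269))];print("mat",p,np.mean(p,0))
p=[plane("top",q,.008)[:2] for q in((418.8,172.9),(473.3,182.6),(467,235),(412,225))];print("tile",p,np.mean(p,0))
p=[plane("top",q,.052)[:2] for q in((310,251),(364,252),(362,293),(307,291))];print("tip",p,np.mean(p,0))
for q in ((417,127),(413,274),(230,140)): print(plane("top",q,.1))
s=manip.get_state(); print(np.degrees(2*np.arctan2(s["ee_rot"][2],s["ee_rot"][1])))
E
```

```text
sq [0.5745 0.0178] [0.5817 0.0207]
rd [ 0.5903 -0.0751] [ 0.5966 -0.0721]
large [0.651  0.0334] [0.6527 0.0357]
med [ 0.6648 -0.0641] [ 0.6675 -0.0609]
small [ 0.489  -0.2809] [ 0.4934 -0.2761]
rack front [array([0.5082, 0.0763]), array([ 0.5447, -0.1513])] 0.2304876675325802 9.110469580000814
mat [array([0.5383, 0.4079]), array([0.5198, 0.2105]), array([0.3939, 0.2226]), array([0.4121, 0.4185])] [0.466  0.3149]
tile [array([ 0.5763, -0.2457]), array([ 0.5407, -0.3702]), array([ 0.4191, -0.3336]), array([ 0.4538, -0.2115])] [ 0.4975 -0.2902]
tip [array([0.4115, 0.0271]), array([ 0.3985, -0.0889]), array([ 0.3131, -0.0745]), array([0.328 , 0.0409])] [ 0.3627 -0.0239]
[ 0.6553 -0.2314  0.1   ]
[ 0.341  -0.1765  0.1   ]
[0.6632 0.1792 0.1   ]
17.118537643344563
```

jog_arm:
  deltas: [0,0,-2,100,140,119,1,0,0,-4,200,280,119,1,0,0,-8,371,529,119,1,0,0,-8,371,529,119,1,0,0,-8,371,529,119,1,0,0,-8,371,529,119,1,0,0,-8,371,529,119,1,0,0,-8,371,529,119,1,0,0,-8,371,529,119,1,0,0,-8,371,529,119,1,0,0,-8,371,529,119,1,0,0,-8,371,529,119,1,0,0,-8,371,529,119,1,0,0,-8,371,529,119,1,0,0,-8,371,529,119,1,0,0,-8,371,529,119,1,0,0,-8,371,529,119,1,0,0,-8,371,529,119,1,0,0,-8,371,529,119,1,0,0,-8,371,529,119,1]

```text
clock: 2.1
position: [0.5399, -0.0213, 0.3615]
ee_rot: [0.0, 0.997, 0.079, 0.0]
contact_force: [0.6, 0.2, -0.1]
width: 0.0856
gripper_force: 0.0
```

```bash
cat > shot.py <<'E'
import sys,pickle
from h import *
n=sys.argv[1]; s=manip.get_state(); c=imaging.calibration("wrist"); im=imaging.get_image("wrist")
cv2.imwrite(f"pics/{n}.png",im); pickle.dump(c,open(f"pics/{n}.pkl","wb"))
print(s["clock"],s["position"],s["ee_rot"],s["contact_force"])
E
python3 shot.py w1
```

```text
2.1 [ 0.5399 -0.0213  0.3615] [0.0001 0.9969 0.0789 0.0001] [ 0.6154  0.209  -0.1006]
```

View pics/w1.png

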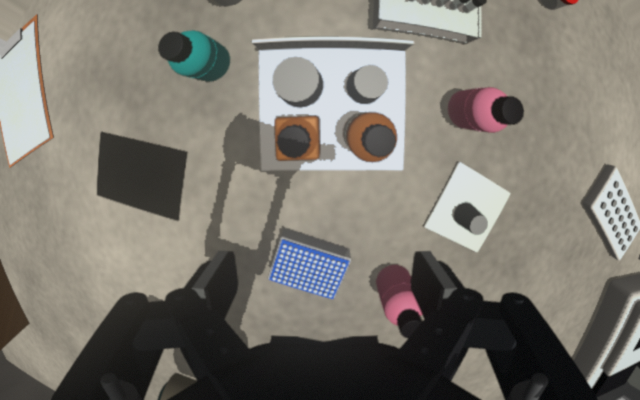

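The wrist view shows the whole site. Cap tops are at (293,140) and (379,139), beaker tops at (297,80) and (370,82), the small beaker at about (477,221) and the mat at (142,176).

```bash
cat > m1.py <<'E'
import pickle,sys
from h import *
n=sys.argv[1]; c=pickle.load(open(f"pics/{n}.pkl","rb")); im=cv2.imread(f"pics/{n}.png"); g=im.astype(int)
mx=g.max(2); sat=mx-g.min(2)
gray=(sat<30)&(mx>110)&(mx<175)
for k,near,z,m in (("sq",(293,140),.156,mx<75),("rd",(379,139),.156,mx<75),("large",(297,80),.09,gray),("med",(370,82),.078,gray),("small",(478,222),.068,gray)):
    sub=np.zeros(m.shape,bool); x,y=near; sub[y-28:y+28,x-28:x+28]=m[y-28:y+28,x-28:x+28]
    sub=cv2.morphologyEx(sub.astype(np.uint8),cv2.MORPH_OPEN,np.ones((5,5)))
    p,s,l=blob(sub,near); ct=max(cv2.findContours(l.astype(np.uint8),0,1)[0],key=cv2.contourArea)
    (e,r)=cv2.minEnclosingCircle(ct); P=plane("wrist",p,z,c); E=plane("wrist",e,z,c)
    Q=plane("wrist",(p[0]+np.sqrt(s[4]/np.pi),p[1]),z,c)
    print(k,p,s,"P",P[:2],"circ",E[:2],"diam",2000*np.linalg.norm(Q-P))
cr=[(262,170),(404,170),(405,48),(259,48)]
P=[plane("wrist",q,.006,c)[:2] for q in cr]; print("rack",P)
P=[plane("wrist",q,.004,c)[:2] for q in((101,133),(187,151),(179,220),(97,194))];print("mat",np.array(P),np.mean(P,0))
P=[plane("wrist",q,.008,c)[:2] for q in((460,162),(510,193),(476,251),(425,216))];print("tile",np.array(P),np.mean(P,0))
E
python3 m1.py w1
```

```text
sq [290.9795 144.4395] [278 129  31  28 537] P [0.5715 0.0209] circ [0.5756 0.0192] diam 28.6922949776653Traceback (most recent call last):
  File "m1.py", line 9, in <module>
    p,s,l=blob(sub,near); ct=max(cv2.findContours(l.astype(np.uint8),0,1)[0],key=cv2.contourArea)
          ~~~~^^^^^^^^^^
  File "h.py", line 23, in blob
    i=min(ok,key=lambda i:np.hypot(*(c[i]-near))); return c[i],s[i],l==i
ValueError: min() iterable argument is empty
```

```bash
sed -i 's/mx<75/(mx<100)\&(sat<35)/g' m1.py; python3 m1.py w1; python3 -c "
import cv2
a=cv2.imread('pics/w1.png')[35:180,250:420];cv2.imwrite('pics/w1c.png',cv2.resize(a,None,fx=4,fy=4,interpolation=2))"
```

```text
sq [293.3954 140.646 ] [278 125  32  32 822] P [0.576  0.0188] circ [0.5761 0.0188] diam 35.36430916351799
rd [378.0788 140.0235] [362 125  33  32 850] P [ 0.5918 -0.0726] circ [ 0.5917 -0.0724] diam 37.220649462312444
large [295.3158  79.2892] [ 273   58   46   44 1615] P [0.6494 0.0339] circ [0.648  0.0327] diam 58.1496337620065
med [370.0557  81.4513] [354  66  33  32 862] P [ 0.664  -0.0628] circ [ 0.6634 -0.0617] diam 44.98011221667543
small [478.3976 224.6546] [471 216  16  18 249] P [ 0.4889 -0.2799] circ [ 0.489 -0.279] diam 34.648107580416365
rack [array([0.5067, 0.0755]), array([ 0.5437, -0.1526]), array([ 0.74  , -0.1186]), array([0.7016, 0.1083])]
mat [[0.5366 0.407 ]
 [0.5209 0.211 ]
 [0.3936 0.2222]
 [0.4134 0.4197]] [0.4661 0.315 ]
tile [[ 0.5757 -0.2479]
 [ 0.5412 -0.3685]
 [ 0.4199 -0.3313]
 [ 0.4725 -0.2074]] [ 0.5023 -0.2888]
```

View pics/w1c.png

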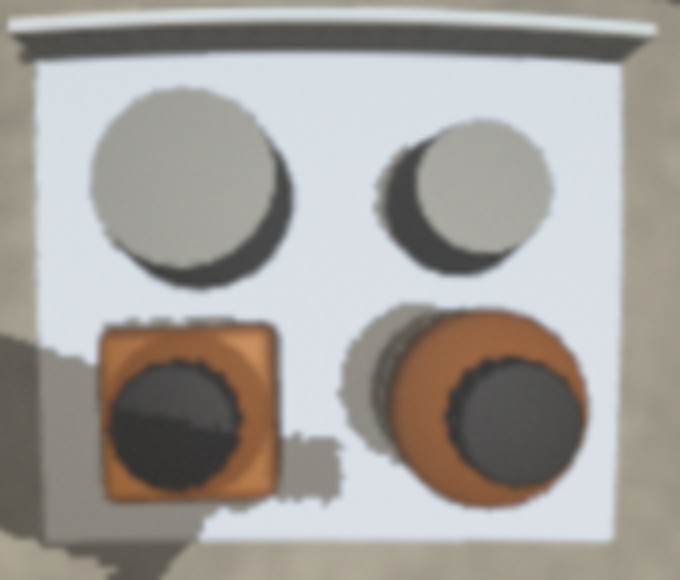

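jog_arm:
  deltas: [0,0,0,36,40,-40,0.7,0,0,0,36,40,-80,0.7,0,0,0,36,40,-120,0.7,0,0,0,36,40,-150,0.7,0,0,0,36,40,-175,0.7,0,0,0,36,40,-195,0.7,0,0,0,36,40,-210,0.7,0,0,0,36,40,-220,0.7,0,0,0,36,40,-225,0.7,0,0,0,36,40,-225,0.7,0,0,0,36,40,-225,0.4,0,0,0,36,40,-225,0.2,0,0,0,36,40,-225,0,0,0,0,36,40,-225,0,0,0,0,36,40,-225,0,0,0,0,36,40,-225,0,0,0,0,36,40,-225,0,0,0,0,36,40,-225,0]
  grip_force: 45

```text
clock: 3.95
position: [0.5772, 0.0193, 0.1375]
ee_rot: [0.0, 0.997, 0.08, 0.001]
contact_force: [0.8, -0.6, 6.5]
width: 0.035
gripper_force: 45.6
```

jog_arm:
  deltas: [0,0,0,0,0,8,0,0,0,0,0,0,25,0,0,0,0,0,0,50,0,0,0,0,0,0,80,0,0,0,0,0,0,110,0,0,0,0,0,0,140,0,0,0,0,-3,10,160,0,0,0,0,-9,30,172,0,0,0,0,-18,58,175,0,0,0,0,-28,90,175,0,0,0,0,-38,122,175,0,0,0,0,-48,154,175,0,0,0,0,-58,186,175,0,0,0,0,-68,218,175,0,0,0,0,-78,250,175,0,0,0,0,-88,282,175,0,0,0,0,-97,312,170,0,0,0,0,-103,332,160,0,0,0,0,-106,341,150,0,0,0,0,-106,341,140,0]

```text
clock: 5.95
position: [0.4693, 0.361, 0.2749]
ee_rot: [0.001, 0.997, 0.08, -0.001]
contact_force: [0.3, -0.5, -3.1]
width: 0.0349
gripper_force: 45.5
```

jog_arm:
  deltas: [0,0,0,0,0,-25,0,0,0,0,0,0,-50,0,0,0,0,0,0,-75,0,0,0,0,0,0,-98,0,0,0,0,0,0,-115,0,0,0,0,0,0,-127,0,0,0,0,0,0,-134,0,0,0,0,0,0,-138,0,0,0,0,0,0,-141,0,0,0,0,0,0,-141,0]

```text
clock: 6.95
position: [0.4707, 0.3605, 0.1359]
ee_rot: [-0.0, 0.997, 0.08, 0.001]
contact_force: [0.1, -0.3, -3.2]
width: 0.0348
gripper_force: 45.6
```

jog_arm:
  deltas: [0,0,0,0,0,-1,0,0,0,0,0,0,-1.5,0,0,0,0,0,0,-1.5,0]

```text
clock: 7.25
position: [0.4708, 0.3607, 0.1354]
ee_rot: [-0.0, 0.997, 0.08, 0.001]
contact_force: [-1.1, -0.5, 6.0]
width: 0.0346
gripper_force: 46.3
```

jog_arm:
  deltas: [0,0,0,0,0,0,0.3,0,0,0,0,0,0,0.5,0,0,0,0,0,0,0.7,0,0,0,0,0,0,0.7,0,0,0,0,0,10,0.7,0,0,0,0,0,30,0.7,0,0,0,0,0,60,0.7,0,0,0,2,-20,95,0.7,0,0,0,7,-60,105,0.7,0,0,0,20,-105,105,0.7,0,0,0,36,-155,105,0.7,0,0,0,52,-205,105,0.7,0,0,0,68,-255,105,0.7,0,0,0,84,-305,105,0.7,0,0,0,100,-350,105,0.7,0,0,0,112,-390,105,0.7,0,0,0,119,-420,100,0.7,0,0,0,121,-433,90,0.7,0,0,0,121,-434,75,0.7,0,0,0,121,-434,60,0.7]

```text
clock: 9.25
position: [0.5909, -0.0734, 0.1933]
ee_rot: [-0.0, 0.997, 0.079, -0.0]
contact_force: [0.1, 0.7, -0.6]
width: 0.0593
gripper_force: 0.0
```

jog_arm:
  deltas: [0,0,0,0,0,-20,0.7,0,0,0,0,0,-38,0.7,0,0,0,0,0,-50,0.7,0,0,0,0,0,-57,0.7,0,0,0,0,0,-57,0.7,0,0,0,0,0,-57,0.4,0,0,0,0,0,-57,0.2,0,0,0,0,0,-57,0,0,0,0,0,0,-57,0,0,0,0,0,0,-57,0,0,0,0,0,0,-57,0,0,0,0,0,0,-57,0,0,0,0,0,0,-57,0]

```text
clock: 10.55
position: [0.592, -0.074, 0.1379]
ee_rot: [0.001, 0.997, 0.079, 0.001]
contact_force: [0.0, -1.2, 6.6]
width: 0.0348
gripper_force: 45.6
```

jog_arm:
  deltas: [0,0,0,0,0,8,0,0,0,0,0,0,25,0,0,0,0,0,0,50,0,0,0,0,0,0,80,0,0,0,0,0,0,110,0,0,0,0,0,0,140,0,0,0,0,-4,10,160,0,0,0,0,-12,30,172,0,0,0,0,-22,58,175,0,0,0,0,-34,90,175,0,0,0,0,-46,122,175,0,0,0,0,-58,154,175,0,0,0,0,-70,186,175,0,0,0,0,-82,218,175,0,0,0,0,-94,250,175,0,0,0,0,-106,282,175,0,0,0,0,-117,312,170,0,0,0,0,-125,334,160,0,0,0,0,-129,344,150,0,0,0,0,-129,344,140,0]

```text
clock: 12.55
position: [0.461, 0.2712, 0.2754]
ee_rot: [0.0, 0.997, 0.081, -0.001]
contact_force: [0.5, -0.5, -3.6]
width: 0.0343
gripper_force: 45.8
```

jog_arm:
  deltas: [0,0,0,0,0,-25,0,0,0,0,0,0,-50,0,0,0,0,0,0,-75,0,0,0,0,0,0,-98,0,0,0,0,0,0,-115,0,0,0,0,0,0,-127,0,0,0,0,0,0,-134,0,0,0,0,0,0,-138,0,0,0,0,0,0,-141,0,0,0,0,0,0,-142,0,0,0,0,0,0,-142.5,0,0,0,0,0,0,-142.5,0]

```text
clock: 13.75
position: [0.4631, 0.2704, 0.1359]
ee_rot: [0.0, 0.997, 0.08, 0.001]
contact_force: [-1.3, -2.3, 6.9]
width: 0.0352
gripper_force: 46.7
```

jog_arm:
  deltas: [0,0,0,0,0,0,0.3,0,0,0,0,0,0,0.5,0,0,0,0,0,0,0.7,0,0,0,0,0,0,0.7,0,0,0,0,0,10,0.7,0,0,0,0,0,30,0.7,0,0,0,0,0,60,0.7,0,0,0,2,-20,100,0.7,0,0,0,10,-60,126,0.7,0,0,0,25,-100,126,0.7,0,0,0,42,-140,126,0.7,0,0,0,60,-180,126,0.7,0,0,0,77,-220,126,0.7,0,0,0,92,-255,126,0.7,0,0,0,103,-280,126,0.7,0,0,0,108,-290,126,0.7,0,0,0,108,-290,126,0.7,0,0,0,108,-290,126,0.7]

```text
clock: 15.55
position: [0.5698, -0.0184, 0.2605]
ee_rot: [-0.001, 0.997, 0.08, -0.0]
contact_force: [-0.2, -0.8, -0.0]
width: 0.0597
gripper_force: 0.0
```

```bash
python3 shot.py w2; python3 - <<'E'
import pickle
from h import *
c=pickle.load(open("pics/w2.pkl","rb"))
print(proj("wrist",(.65,.032,.09),c),proj("wrist",(.665,-.063,.078),c))
E
```

```text
15.55 [ 0.5698 -0.0184  0.2605] [-0.0006  0.9968  0.0797 -0.0002] [-0.2429 -0.7759 -0.0183]
[286.506   97.6623] [383.3958  99.3873]
```

jog_arm:
  deltas: [0,0,0,-20,-30,0,0.8,0,0,0,-45,-70,0,0.8,0,0,0,-70,-110,0,0.8,0,0,0,-95,-150,0,0.8,0,0,0,-115,-190,0,0.8,0,0,0,-130,-220,0,0.8,0,0,0,-140,-243,0,0.8,0,0,0,-145,-253,0,0.8,0,0,0,-145,-255,0,0.8,0,0,0,-145,-255,0,0.8]

```text
clock: 16.6
position: [0.4258, -0.2733, 0.2604]
ee_rot: [-0.0, 0.997, 0.08, 0.0]
contact_force: [-0.1, 0.3, -0.7]
width: 0.0684
gripper_force: 0.0
```

```bash
python3 shot.py w3; python3 - <<'E'
import pickle
from h import *
c=pickle.load(open("pics/w3.pkl","rb"))
print(proj("wrist",(.489,-.28,.068),c))
a=np.hstack([cv2.imread("pics/w2.png"),cv2.imread("pics/w3.png")]); cv2.imwrite("pics/w23.png",cv2.resize(a,(800,250),interpolation=3))
E
```

```text
16.6 [ 0.4258 -0.2733  0.2604] [-0.0004  0.9968  0.08    0.0003] [-0.1167  0.2926 -0.6846]
[340.8146 123.292 ]
```

View pics/w23.png

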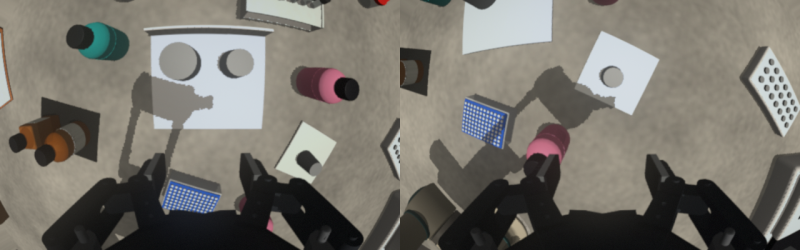

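The left half shows both bottles upright on the mat and the beaker tops at about (287,98) and (381,101) in full pixels. The right half shows the small beaker's top at about (340,122) on the tile.

```bash
python3 - <<'E'
import pickle
from h import *
for n,k,near,z in(("w2","large",(286,98),.09),("w2","med",(382,100),.078),("w3","small",(340,122),.068)):
    c=pickle.load(open(f"pics/{n}.pkl","rb")); g=cv2.imread(f"pics/{n}.png").astype(int); mx=g.max(2)
    m=(mx-g.min(2)<30)&(mx>105)&(mx<175); w=np.zeros_like(m); x,y=near; w[y-40:y+40,x-40:x+40]=m[y-40:y+40,x-40:x+40]
    w=cv2.morphologyEx(w.astype(np.uint8),cv2.MORPH_OPEN,cv2.getStructuringElement(2,(9,9)))
    p,s,l=blob(w,near); ct=max(cv2.findContours(l.astype(np.uint8),0,1)[0],key=cv2.contourArea)
    E=cv2.fitEllipse(ct); P=plane("wrist",E[0],z,c)
    d=[1000*np.linalg.norm(plane("wrist",(E[0][0]+a,E[0][1]),z,c)-plane("wrist",(E[0][0]-a,E[0][1]),z,c)) for a in(E[1][0]/2,E[1][1]/2)]
    print(k,p,s,E[0],P[:2],plane("wrist",p,z,c)[:2],"d",d)
E
```

```text
large [284.5988  97.1458] [ 255   68   60   61 2881] (284.59136962890625, 97.15780639648438) [0.6502 0.0339] [0.6503 0.0339] d [np.float64(57.67404178118912), np.float64(59.139621372671584)]
med [383.4734  99.8306] [ 362   78   44   45 1523] (383.47589111328125, 99.84453582763672) [ 0.6646 -0.0632] [ 0.6646 -0.0632] d [np.float64(44.15703326122928), np.float64(45.37981636775213)]
small [340.3995 123.4128] [325 107  32  33 826] (340.4037170410156, 123.4073715209961) [ 0.4888 -0.2796] [ 0.4888 -0.2796] d [np.float64(31.96165640603598), np.float64(33.83264967621404)]
```

jog_arm:
  deltas: [0,0,0,20,18,0,0.8,0,0,0,50,44,0,0.8,0,0,0,85,75,0,0.8,0,0,0,120,106,0,0.8,0,0,0,155,137,0,0.8,0,0,0,190,168,0,0.8,0,0,0,218,193,-10,0.8,0,0,0,234,207,-30,0.8,0,0,0,239,212,-60,0.8,0,0,0,239,212,-95,0.8,0,0,0,239,212,-130,0.8,0,0,0,239,212,-160,0.8,0,0,0,239,212,-185,0.8,0,0,0,239,212,-202,0.8,0,0,0,239,212,-210,0.8,0,0,0,239,212,-210,0.8,0,0,0,239,212,-210,0.65,0,0,0,239,212,-210,0.6,0,0,0,239,212,-210,0.5,0,0,0,239,212,-210,0.4]
  grip_force: 30

```text
clock: 18.65
position: [0.6653, -0.0625, 0.052]
ee_rot: [0.0, 0.997, 0.079, 0.002]
contact_force: [-0.3, 1.1, 5.3]
width: 0.0501
gripper_force: 31.2
```

jog_arm:
  deltas: [0,0,0,0,0,0,0,0,0,0,0,0,0,0,0,0,0,0,0,0,0]

```text
clock: 18.95
position: [0.6653, -0.0625, 0.052]
ee_rot: [0.0, 0.997, 0.079, 0.002]
contact_force: [0.0, 0.7, 5.2]
width: 0.0496
gripper_force: 31.3
```

jog_arm:
  deltas: [0,0,0,0,0,8,0,0,0,0,0,0,25,0,0,0,0,0,0,50,0,0,0,0,0,0,80,0,0,0,0,0,0,110,0,0,0,0,-3,-4,132,0,0,0,0,-12,-15,145,0,0,0,0,-28,-35,150,0,0,0,0,-47,-58,150,0,0,0,0,-66,-82,150,0,0,0,0,-86,-106,150,0,0,0,0,-105,-130,150,0,0,0,0,-125,-154,145,0,0,0,0,-143,-177,138,0,0,0,0,-159,-196,130,0,0,0,0,-170,-209,120,0,0,0,0,-175,-216,110,0,0,0,0,-175,-216,100,0,0,0,0,-175,-216,95,0,0,0,0,-175,-216,95,0]

```text
clock: 20.95
position: [0.4891, -0.2775, 0.1442]
ee_rot: [-0.001, 0.997, 0.08, -0.001]
contact_force: [1.2, -0.2, -0.5]
width: 0.0499
gripper_force: 31.3
```

```bash
python3 shot.py w4; python3 - <<'E'
from h import *
s=imaging.get_image("scene"); cv2.imwrite("pics/s4.png",s)
w=cv2.imread("pics/w4.png")
a=cv2.resize(s[160:260,160:260],(400,400),interpolation=2); b=cv2.resize(w[160:360,220:420],(400,400),interpolation=2)
cv2.imwrite("pics/v4.png",np.hstack([a,b]))
E
```

```text
20.95 [ 0.4891 -0.2775  0.1442] [-0.0008  0.9968  0.0799 -0.0007] [ 1.1931 -0.2268 -0.5321]
```

View pics/v4.png

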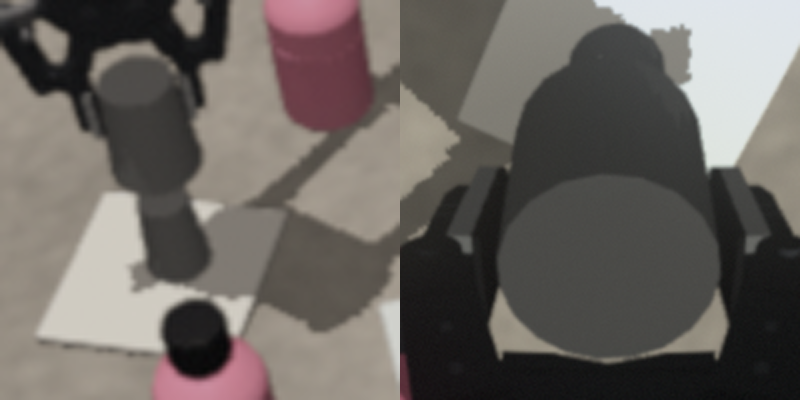

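The left half shows the medium beaker level in the fingers just above the small one. The right half shows its top centred at about wrist pixel (324,293), with the small beaker's top peeking out behind.

```bash
python3 - <<'E'
import pickle
from h import *
c=pickle.load(open("pics/w4.pkl","rb"))
e=lambda u,v:((u-400)/2+220,v/2+160)
for p in((498,262),(720,262),(609,174),(609,358),(609,266)): print(plane("wrist",e(*p),.1702,c)[:2])
s=manip.get_state();print(s["position"])
E
```

```text
[ 0.4875 -0.2545]
[ 0.4947 -0.2991]
[ 0.511  -0.2736]
[ 0.4658 -0.2809]
[ 0.4906 -0.2769]
[ 0.4899 -0.278   0.1453]
```

jog_arm:
  deltas: [0,0,0,-0.5,-2,-2,0,0,0,0,-0.5,-2,-10,0,0,0,0,-0.5,-2,-20,0,0,0,0,-0.5,-2,-30,0,0,0,0,-0.5,-2,-40,0,0,0,0,-0.5,-2,-50,0,0,0,0,-0.5,-2,-60,0,0,0,0,-0.5,-2,-70,0,0,0,0,-0.5,-2,-78,0,0,0,0,-0.5,-2,-84,0,0,0,0,-0.5,-2,-88,0,0,0,0,-0.5,-2,-91,0,0,0,0,-0.5,-2,-92,0,0,0,0,-0.5,-2,-92,0]

```text
clock: 22.45
position: [0.4888, -0.2806, 0.054]
ee_rot: [0.0, 0.997, 0.08, 0.0]
contact_force: [-0.9, 0.8, 3.5]
width: 0.0502
gripper_force: 31.7
```

jog_arm:
  deltas: [0,0,0,0,0,0,0.65,0,0,0,0,0,0,0.7,0,0,0,0,0,0,0.75,0,0,0,0,0,6,0.8,0,0,0,0,0,20,0.8,0,0,0,0,0,45,0.8,0,0,0,0,0,80,0.8,0,0,0,-10,0,115,0.8,0,0,0,-30,2,150,0.8,0,0,0,-50,4,180,1,0,0,0,-60,6,200,1,0,0,0,-63,6,207,1,0,0,0,-63,6,207,1,0,0,0,-63,6,207,1]

```text
clock: 23.85
position: [0.4258, -0.2743, 0.2594]
ee_rot: [-0.0, 0.997, 0.08, -0.0]
contact_force: [-0.7, -0.1, 0.1]
width: 0.0852
gripper_force: 0.0
```

```bash
cat > top.py <<'E'
import pickle,sys
from h import *
n,x,y,z=sys.argv[1],*map(float,sys.argv[2:5])
c=pickle.load(open(f"pics/{n}.pkl","rb")); g=cv2.imread(f"pics/{n}.png").astype(int); mx=g.max(2)
q=proj("wrist",(x,y,z),c); u,v=q.astype(int)
m=(mx-g.min(2)<30)&(mx>105)&(mx<175); w=np.zeros_like(m); w[v-45:v+45,u-45:u+45]=m[v-45:v+45,u-45:u+45]
w=cv2.morphologyEx(w.astype(np.uint8),cv2.MORPH_OPEN,cv2.getStructuringElement(2,(9,9)))
p,s,l=blob(w,q); print(q,p,s,plane("wrist",p,z,c)[:2])
E
python3 shot.py w5; python3 top.py w5 .4888 -.2796 .08
python3 -c "
import cv2;cv2.imwrite('pics/w5c.png',cv2.resize(cv2.imread('pics/w5.png')[40:240,220:470],None,fx=2,fy=2))"
```

```text
23.85 [ 0.4258 -0.2743  0.2594] [-0.0005  0.9968  0.0795 -0.0004] [-0.6833 -0.0623  0.1033]
[340.0479 123.4205] [339.9265 123.9345] [ 318  101   45   46 1619] [ 0.4883 -0.2796]
```

View pics/w5c.png

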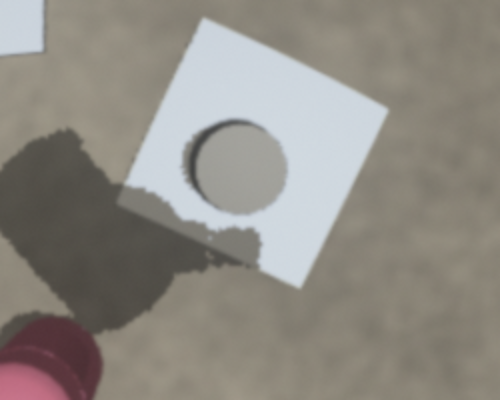

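The medium beaker is seated on the tile with its top at pixel (340,124), at (0.488, -0.280). That matches the small beaker, so I'll fetch the large one.

jog_arm:
  deltas: [0,0,0,15,20,0,1,0,0,0,38,52,0,1,0,0,0,62,86,0,1,0,0,0,87,120,0,1,0,0,0,112,154,0,1,0,0,0,137,188,0,1,0,0,0,162,222,0,1,0,0,0,187,256,0,1,0,0,0,208,285,-8,1,0,0,0,221,303,-25,1,0,0,0,224.5,308,-55,1,0,0,0,224.5,308,-90,1,0,0,0,224.5,308,-125,1,0,0,0,224.5,308,-155,1,0,0,0,224.5,308,-180,1,0,0,0,224.5,308,-195,1,0,0,0,224.5,308,-202,1,0,0,0,224.5,308,-202,1,0,0,0,224.5,308,-202,0.8,0,0,0,224.5,308,-202,0.7]

```text
clock: 25.9
position: [0.6511, 0.0334, 0.0598]
ee_rot: [0.0, 0.997, 0.079, 0.001]
contact_force: [0.2, -0.4, -0.9]
width: 0.0636
gripper_force: 32.9
```

jog_arm:
  deltas: [0,0,0,0,0,0,0.5,0,0,0,0,0,0,0,0,0,0,0,0,0,0,0,0,0,0,0,0,0,0,0,0,0,0,0,0]
  grip_force: 35

```text
clock: 26.4
position: [0.6512, 0.0334, 0.0597]
ee_rot: [0.0, 0.997, 0.08, 0.001]
contact_force: [0.5, -0.2, 6.4]
width: 0.0634
gripper_force: 40.0
```

jog_arm:
  deltas: [0,0,0,0,0,8,0,0,0,0,0,0,25,0,0,0,0,0,0,50,0,0,0,0,0,0,85,0,0,0,0,0,0,120,0,0,0,0,-4,-8,142,0,0,0,0,-14,-26,150,0,0,0,0,-29,-55,150,0,0,0,0,-46,-89,150,0,0,0,0,-64,-124,150,0,0,0,0,-82,-159,150,0,0,0,0,-100,-194,150,0,0,0,0,-118,-229,148,0,0,0,0,-135,-262,142,0,0,0,0,-149,-289,133,0,0,0,0,-158,-307,122,0,0,0,0,-162,-314,110,0,0,0,0,-162,-314,102,0,0,0,0,-162,-314,100,0,0,0,0,-162,-314,100,0]

```text
clock: 28.4
position: [0.4884, -0.2794, 0.1577]
ee_rot: [-0.001, 0.997, 0.08, -0.0]
contact_force: [0.2, -1.1, -1.0]
width: 0.0632
gripper_force: 39.3
```

```bash
python3 shot.py w6; python3 - <<'E'
from h import *
s=imaging.get_image("scene"); cv2.imwrite("pics/s6.png",s)
w=cv2.imread("pics/w6.png")
a=cv2.resize(s[160:260,160:260],(400,400),interpolation=2); b=cv2.resize(w[160:360,220:420],(400,400),interpolation=2)
cv2.imwrite("pics/v6.png",np.hstack([a,b]))
E
```

```text
28.4 [ 0.4884 -0.2794  0.1577] [-0.0006  0.9968  0.0801 -0.0004] [ 0.2234 -1.0677 -1.0177]
```

View pics/v6.png

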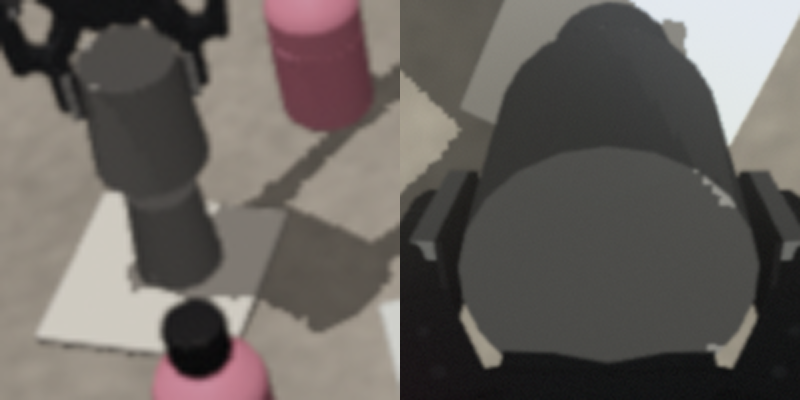

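The large beaker is level in the fingers and its top spans wrist crop columns 458–760, so it's centred at 609 like the medium one was. Lowering now.

jog_arm:
  deltas: [0,0,0,0,0,-4,0,0,0,0,0,0,-12,0,0,0,0,0,0,-22,0,0,0,0,0,0,-32,0,0,0,0,0,0,-42,0,0,0,0,0,0,-52,0,0,0,0,0,0,-62,0,0,0,0,0,0,-72,0,0,0,0,0,0,-80,0,0,0,0,0,0,-87,0,0,0,0,0,0,-92,0,0,0,0,0,0,-95.5,0,0,0,0,0,0,-97.5,0,0,0,0,0,0,-97.5,0]

```text
clock: 29.9
position: [0.4882, -0.2806, 0.0617]
ee_rot: [0.0, 0.997, 0.08, 0.0]
contact_force: [-1.9, 1.1, 2.9]
width: 0.0637
gripper_force: 39.7
```

jog_arm:
  deltas: [0,0,0,0,0,0,0.8,0,0,0,0,0,0,0.9,0,0,0,0,0,0,0.95,0,0,0,0,0,0,1,0,0,0,0,0,10,1,0,0,0,0,0,30,1,0,0,0,0,0,60,1,0,0,0,-8,0,95,1,0,0,0,-25,2,130,1,0,0,0,-45,4,165,1,0,0,0,-58,6,190,1,0,0,0,-63,6,199,1,0,0,0,-63,6,200,1,0,0,0,-63,6,200,1]

```text
clock: 31.3
position: [0.4253, -0.2744, 0.26]
ee_rot: [-0.0, 0.997, 0.079, -0.0]
contact_force: [-0.2, -1.4, -0.7]
width: 0.0854
gripper_force: 0.0
```

```bash
python3 shot.py w7; python3 top.py w7 .4883 -.2796 .092
python3 - <<'E'
from h import *
a=cv2.imread('pics/w7.png')[40:240,220:420]; s=imaging.get_image("scene")[160:260,160:260]
cv2.imwrite('pics/v7.png',np.hstack([cv2.resize(s,(400,400),interpolation=2),cv2.resize(a,(400,400))]))
E
```

```text
31.3 [ 0.4253 -0.2744  0.26  ] [-0.0004  0.9968  0.0794 -0.0002] [-0.2388 -1.3696 -0.7034]
[340.5427 123.854 ] [339.3018 128.2142] [ 309   94   63   74 3370] [ 0.4839 -0.2791]
```

View pics/v7.png

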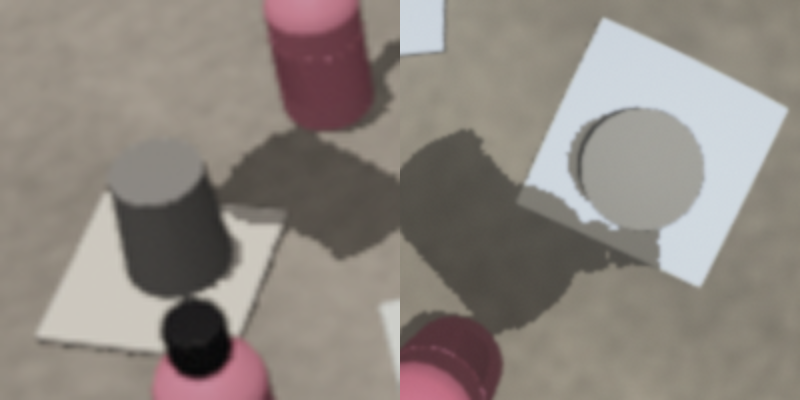

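The large beaker stands level on the tile, its top centred at crop (641,168), about full pixel (340,124), over the others. Next I'll return the round bottle.

jog_arm:
  deltas: [0,0,0,3,20,20,0.7,0,0,0,5,60,20,0.7,0,0,0,8,105,20,0.7,0,0,0,11,150,20,0.7,0,0,0,14,195,20,0.7,0,0,0,17,240,20,0.7,0,0,0,20,285,20,0.7,0,0,0,23,330,20,0.7,0,0,0,26,375,20,0.7,0,0,0,29,420,20,0.7,0,0,0,32,465,20,0.7,0,0,0,35,505,10,0.7,0,0,0,37,532,-10,0.7,0,0,0,37,545,-35,0.7,0,0,0,37,545,-65,0.7,0,0,0,37,545,-92,0.7,0,0,0,37,545,-112,0.7,0,0,0,37,545,-122,0.7,0,0,0,37,545,-126.5,0.7,0,0,0,37,545,-126.5,0.7]

```text
clock: 33.4
position: [0.4623, 0.2705, 0.1337]
ee_rot: [0.0, 0.997, 0.08, -0.001]
contact_force: [-0.1, 0.9, 0.1]
width: 0.06
gripper_force: 0.0
```

jog_arm:
  deltas: [0,0,0,0,0,0,0.4,0,0,0,0,0,0,0.2,0,0,0,0,0,0,0,0,0,0,0,0,0,0,0,0,0,0,0,0,0,0,0,0,0,0,0,0,0,0,0,0,0,0,0,0,0,0,0,0,0,0]
  grip_force: 45

```text
clock: 34.2
position: [0.4631, 0.2704, 0.1355]
ee_rot: [-0.0, 0.997, 0.08, 0.001]
contact_force: [0.5, -1.9, 6.1]
width: 0.0344
gripper_force: 45.3
```

jog_arm:
  deltas: [0,0,0,0,0,8,0,0,0,0,0,0,25,0,0,0,0,0,0,50,0,0,0,0,0,0,80,0,0,0,0,0,0,110,0,0,0,0,4,-10,130,0,0,0,0,12,-32,140,0,0,0,0,22,-59,140,0,0,0,0,34,-91,140,0,0,0,0,46,-123,140,0,0,0,0,58,-155,140,0,0,0,0,70,-187,140,0,0,0,0,82,-219,140,0,0,0,0,94,-251,140,0,0,0,0,106,-283,140,0,0,0,0,117,-313,138,0,0,0,0,125,-334,132,0,0,0,0,129,-344,122,0,0,0,0,129,-344,105,0,0,0,0,129,-344,85,0]

```text
clock: 36.2
position: [0.5908, -0.073, 0.2181]
ee_rot: [-0.001, 0.997, 0.079, -0.0]
contact_force: [0.8, 0.4, -4.2]
width: 0.0347
gripper_force: 45.7
```

jog_arm:
  deltas: [0,0,0,0,0,-20,0,0,0,0,0,0,-40,0,0,0,0,0,0,-57,0,0,0,0,0,0,-69,0,0,0,0,0,0,-76,0,0,0,0,0,0,-80,0,0,0,0,0,0,-82,0,0,0,0,0,0,-83,0,0,0,0,0,0,-83,0]

```text
clock: 37.1
position: [0.5916, -0.0735, 0.1376]
ee_rot: [0.0, 0.997, 0.079, 0.001]
contact_force: [-1.3, 0.4, 1.1]
width: 0.0348
gripper_force: 46.2
```

jog_arm:
  deltas: [0,0,0,0,0,-0.5,0,0,0,0,0,0,-0.5,0.3,0,0,0,0,0,-0.5,0.5,0,0,0,0,0,0,0.7,0,0,0,0,0,10,0.7,0,0,0,0,0,35,0.7,0,0,0,0,0,70,0.7,0,0,0,-5,18,100,0.7,0,0,0,-17,60,105,0.7,0,0,0,-30,108,105,0.7,0,0,0,-44,156,105,0.7,0,0,0,-57,204,105,0.7,0,0,0,-70,252,105,0.7,0,0,0,-84,300,105,0.7,0,0,0,-97,348,105,0.7,0,0,0,-110,393,105,0.7,0,0,0,-118,424,95,0.7,0,0,0,-121,434,75,0.7,0,0,0,-121,434,50,0.7,0,0,0,-121,434,30,0.7]

```text
clock: 39.1
position: [0.47, 0.3613, 0.1659]
ee_rot: [-0.0, 0.997, 0.08, 0.0]
contact_force: [0.3, -0.4, -0.2]
width: 0.06
gripper_force: 0.0
```

jog_arm:
  deltas: [0,0,0,0,0,-15,0.7,0,0,0,0,0,-26,0.7,0,0,0,0,0,-32,0.7,0,0,0,0,0,-32,0.7,0,0,0,0,0,-32,0.4,0,0,0,0,0,-32,0.2,0,0,0,0,0,-32,0,0,0,0,0,0,-32,0,0,0,0,0,0,-32,0,0,0,0,0,0,-32,0,0,0,0,0,0,-32,0,0,0,0,0,0,-32,0]

```text
clock: 40.3
position: [0.4712, 0.3608, 0.1355]
ee_rot: [-0.0, 0.997, 0.08, 0.001]
contact_force: [-0.1, -0.6, 4.3]
width: 0.0346
gripper_force: 45.5
```

jog_arm:
  deltas: [0,0,0,0,0,8,0,0,0,0,0,0,25,0,0,0,0,0,0,50,0,0,0,0,0,0,80,0,0,0,0,0,0,110,0,0,0,0,3,-10,140,0,0,0,0,9,-29,160,0,0,0,0,18,-58,168,0,0,0,0,28,-90,170,0,0,0,0,38,-122,170,0,0,0,0,48,-154,170,0,0,0,0,58,-186,170,0,0,0,0,68,-218,170,0,0,0,0,78,-250,170,0,0,0,0,88,-282,165,0,0,0,0,97,-312,155,0,0,0,0,103,-331,140,0,0,0,0,106,-341,122,0,0,0,0,106,-341,100,0,0,0,0,106,-341,80,0]

```text
clock: 42.3
position: [0.5752, 0.0191, 0.2125]
ee_rot: [-0.0, 0.997, 0.079, -0.002]
contact_force: [1.1, 0.4, -2.8]
width: 0.0353
gripper_force: 45.4
```

jog_arm:
  deltas: [0,0,0,0,0,-20,0,0,0,0,0,0,-38,0,0,0,0,0,0,-54,0,0,0,0,0,0,-65,0,0,0,0,0,0,-72,0,0,0,0,0,0,-76,0,0,0,0,0,0,-78,0,0,0,0,0,0,-78.5,0,0,0,0,0,0,-78.5,0]

```text
clock: 43.2
position: [0.5765, 0.0196, 0.1376]
ee_rot: [0.0, 0.997, 0.08, 0.001]
contact_force: [-2.9, 1.1, 6.2]
width: 0.0345
gripper_force: 46.3
```

Now I'll release, lift clear to the first viewing pose, and check.

jog_arm:
  deltas: [0,0,0,0,0,0,0.3,0,0,0,0,0,0,0.5,0,0,0,0,0,0,0.7,0,0,0,0,0,0,0.7,0,0,0,0,0,10,0.7,0,0,0,0,0,35,0.7,0,0,0,0,0,70,0.7,0,0,0,0,0,110,0.7,0,0,0,-10,-10,150,0.7,0,0,0,-22,-25,190,0.7,0,0,0,-34,-38,220,0.7,0,0,0,-36,-40,225,0.7,0,0,0,-36,-40,225,0.7,0,0,0,-36,-40,225,0.7]

```text
clock: 44.6
position: [0.54, -0.0201, 0.3595]
ee_rot: [-0.0, 0.997, 0.08, -0.001]
contact_force: [-0.8, -0.3, -0.6]
width: 0.06
gripper_force: 0.0
```

```bash
python3 shot.py w8; python3 m1.py w8 | head -2; python3 top.py w8 .4883 -.2796 .092
```

```text
44.6 [ 0.54   -0.0201  0.3595] [-0.0004  0.9968  0.0796 -0.001 ] [-0.834  -0.3465 -0.5628]
sq [294.2145 141.0703] [278 126  33  32 853] P [0.5755 0.0191] circ [0.5756 0.0188] diam 35.80215121285279
rd [378.9662 140.6931] [363 125  33  32 857] P [ 0.5911 -0.0718] circ [ 0.5909 -0.0715] diam 37.18019695906457
[486.2268 230.8388] [494.8617 241.4071] [ 441  185   90   90 5141] [ 0.4732 -0.3026]Traceback (most recent call last):
  File "m1.py", line 9, in <module>
    p,s,l=blob(sub,near); ct=max(cv2.findContours(l.astype(np.uint8),0,1)[0],key=cv2.contourArea)
          ~~~~^^^^^^^^^^
  File "h.py", line 23, in blob
    i=min(ok,key=lambda i:np.hypot(*(c[i]-near))); return c[i],s[i],l==i
ValueError: min() iterable argument is empty
```

View pics/w8.png

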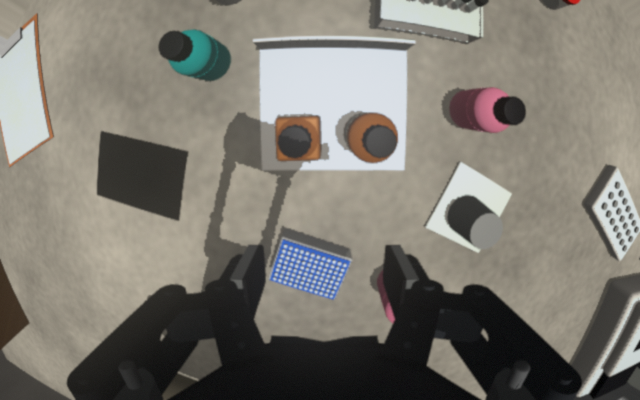

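Both bottles stand upright with caps at (294,141) and (379,141), within 1 mm of where they started. The nested beakers stand on the tile at about (478,222), the tip box hasn't moved, and the arm is clear.

```bash
python3 -c "
from rig import manip
print(manip.sign_off())"
```

```text
the job is handed in; nothing more can be done
None
```

The job is handed in at about 45 s of the 120 s: both bottles went to the mat and are back upright within about 1 mm of their original spots, the medium and then the large beaker sit level over the small one on the tile, and the tip box was not touched.

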